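Dosing cups onto the draining rack in order of size

TASK

The four rinsed white dosing cups stand mouth down on the counter, where they cannot drain. Set each one mouth down over its own post of the draining rack, centred on the post with its rim flat on the tray, in order of size: the largest at the end of the rack behind which the big translucent cup stands, then smaller and smaller, the smallest at the other end. Leave the big cup and the nail brush behind the rack where they are.

Things in the scene. Friction and masses are not known exactly. Their poses are not given: they have to be found in the camera images.
- tiny_cup: The smallest of the four loose dosing cups: plain white, round, standing mouth down. 34 mm across at the rim (which is below), tapering to 27 mm at its closed flat end on top, 40 mm high, wall 2 mm, hollow, under 100 g, stiff enough for a 10 N grip across the body. Origin: centre of the open mouth, its lowest plane; z points up to the closed end.
- small_cup: The second smallest of the four loose dosing cups: plain white, round, standing mouth down. 39 mm across at the rim (which is below), tapering to 31 mm at its closed flat end on top, 54 mm high, wall 2 mm, hollow, under 100 g, stiff enough for a 10 N grip across the body. Origin: centre of the open mouth, its lowest plane; z points up to the closed end.
- medium_cup: The second largest of the four loose dosing cups: plain white, round, standing mouth down. 44 mm across at the rim (which is below), tapering to 35 mm at its closed flat end on top, 68 mm high, wall 2 mm, hollow, under 100 g, stiff enough for a 10 N grip across the body. Origin: centre of the open mouth, its lowest plane; z points up to the closed end.
- large_cup: The largest of the four loose dosing cups: plain white, round, standing mouth down. 50 mm across at the rim (which is below), tapering to 40 mm at its closed flat end on top, 82 mm high, wall 2 mm, hollow, under 100 g, stiff enough for a 10 N grip across the body. Origin: centre of the open mouth, its lowest plane; z points up to the closed end.
- post_1: Thin upright post, number 1 of four alike in one straight row at 60 mm spacing along the middle of the steel draining rack (fixed, drip tray 90 x 250 mm). Rod 7 mm thick with a ball end 10 mm across, 31 mm high. Origin: foot of the post on the tray's flat ribbed surface (12 mm above the counter; the wire rim is 2 mm higher). z up, y along the row from post_4 towards post_1, x across the tray.
- post_2: Thin upright post, number 2 of four alike in one straight row at 60 mm spacing along the middle of the steel draining rack (fixed, drip tray 90 x 250 mm). Rod 7 mm thick with a ball end 10 mm across, 31 mm high. Origin: foot of the post on the tray's flat ribbed surface (12 mm above the counter; the wire rim is 2 mm higher). z up, y along the row from post_4 towards post_1, x across the tray.
- post_3: Thin upright post, number 3 of four alike in one straight row at 60 mm spacing along the middle of the steel draining rack (fixed, drip tray 90 x 250 mm). Rod 7 mm thick with a ball end 10 mm across, 31 mm high. Origin: foot of the post on the tray's flat ribbed surface (12 mm above the counter; the wire rim is 2 mm higher). z up, y along the row from post_4 towards post_1, x across the tray.
- post_4: Thin upright post, number 4 of four alike in one straight row at 60 mm spacing along the middle of the steel draining rack (fixed, drip tray 90 x 250 mm). Rod 7 mm thick with a ball end 10 mm across, 31 mm high. Origin: foot of the post on the tray's flat ribbed surface (12 mm above the counter; the wire rim is 2 mm higher). z up, y along the row from post_4 towards post_1, x across the tray.
- big_cup: Big translucent dosing cup, 76 mm across at the rim, 88 mm high, mouth down, loose, standing on the counter about 115 mm behind one end post of the draining rack (behind post_1 or behind post_4, on the side away from the robot). Origin: centre of its underside, z up. It stays where it is.
- nail_brush: Nail brush with a purple back, 86 x 30 mm, 22 mm high, loose, lying on the counter about 115 mm behind the other end post. Origin: centre of its underside, z up. It stays where it is.

How it is judged:
At the end, for the whole second after the job is handed in: From the end by the big cup the posts carry the largest to the smallest white cup; each mouth centre within 10 mm of its post, rim under 4 mm above the tray, within 0.1 rad of upright, at rest; big cup (upright) and nail brush within 20 mm of where they started (((horizontal distance between big_cup and post_1 below 0.15 m and horizontal distance between large_cup and post_1 below 0.01 m and z of large_cup in the frame of post_1 below 0.004 m and horizontal distance between medium_cup and post_2 below 0.01 m and z of medium_cup in the frame of post_2 below 0.004 m and horizontal distance between small_cup and post_3 below 0.01 m and z of small_cup in the frame of post_3 below 0.004 m and horizontal distance between tiny_cup and post_4 below 0.01 m and z of tiny_cup in the frame of post_4 below 0.004 m) or (horizontal distance between big_cup and post_4 below 0.15 m and horizontal distance between large_cup and post_4 below 0.01 m and z of large_cup in the frame of post_4 below 0.004 m and horizontal distance between medium_cup and post_3 below 0.01 m and z of medium_cup in the frame of post_3 below 0.004 m and horizontal distance between small_cup and post_2 below 0.01 m and z of small_cup in the frame of post_2 below 0.004 m and horizontal distance between tiny_cup and post_1 below 0.01 m and z of tiny_cup in the frame of post_1 below 0.004 m)) and angle between each of large_cup, medium_cup, small_cup, tiny_cup, big_cup's own z axis and vertical below 0.1 rad and linear speed of each of large_cup, medium_cup, small_cup, tiny_cup below 0.02 m/s and distance of each of big_cup, nail_brush from where it was at the start of the episode below 0.02 m); the robot touches nothing.
It fails at once if the big cup already draining is pushed away or knocked over (distance of big_cup from where it was at the start of the episode above 0.03 m or angle between big_cup's own z axis and vertical above 0.5 rad).
It fails at once if the nail brush is pushed away (distance of nail_brush from where it was at the start of the episode above 0.03 m).
It also fails if it takes over 96 s, if anything falls off the work surface, if the arm or the gripper's body presses on something with over 40 N, if the wrist force passes 120 N, or if a joint passes its speed limit or range.

ROBOT

A 7-joint arm with a two-finger parallel gripper is mounted at the origin on a cart in front of the work surface, level with it; the furniture and walls round the work are solid. World frame = base frame: x ahead of the robot, y to its left, z up, the work surface at z = 0. Lengths are in m, angles in rad, forces in N, time in s.
With the tool pointing down it reaches from about 0.4 to 0.85 m from the base axis. Payload 10.4 kg.
Tool frame: the origin (TCP) lies midway between the tips of the shut fingers; the grasp point (between the pads) lies 19 mm behind it (manip.grasp_offset is the distance from the TCP to the grasp point, in m); z points along the fingers, y is the line along which they close (so a half turn about z gives the same grasp; the last joint's range is limited). The gripper opens to 85 mm and grips with 20 to 120 N. Pads are 22 mm wide; open, the fingers measure 114 mm over their backs; the gripper's body (76 mm by 85 mm) begins 54 mm behind the grasp point. The pads swing forward as they close: fully open they stand 13 mm farther back than shut.
Start: joints at [1.232, 0.332, -0.065, 1.46, 0.022, 1.35, -0.088], TCP at [0.194, -0.594, 0.231] pointing down, gripper open.
Joint ranges: [-2.6, 2.6], [-0.5, 2.12], [-1.47, 1.34], [0.16, 2.42], [-1.27, 4.41], [0.06, 2.06], [-2.6, 2.6]. Speed limits (rad/s): [2.22, 2.22, 2.79, 2.79, 3.14, 3.14, 3.14].

INTERFACE

Orientations are given as a unit quaternion [x, y, z, w].
In Python, from workcell import manip, cams, job gives the robot as it stands (manip), with the cameras (cams) and the job (job).
- The arm moves only by the tool step_hand, called as a command line: name --argument value ..., lists and objects as JSON in quotes. Schema: {"type":"object","properties":{"ticks":{"type":"array","items":{"type":"array","prefixItems":[{"type":"array","items":{"type":"number"},"minItems":3,"maxItems":3},{"type":"array","items":{"type":"number"},"minItems":3,"maxItems":3},{"type":"number"}],"minItems":3,"maxItems":3},"minItems":1,"maxItems":20},"squeeze":{"type":"number"},"only":{"type":"string"},"quiet":{"type":"boolean"},"lines":{"type":"string"}},"required":["ticks"],"additionalProperties":false}. ticks is a list of rows, 1 to 20 of them, each written [[rx, ry, rz], [dx, dy, dz], opening]: a rotation vector rx, ry, rz in a scale on which 1.0 is 2 pi rad, then dx, dy, dz in fractions of the full range, 1 being 0.8 m, then the opening from 0.0 (shut) to 1.0 (fully open); each row is the pose to reach, as a shift and turn from the pose commanded when the call began, along the tool's axes at that moment; what a row does not reach only later rows make up. A row lasts 1/8 s, in which the tool goes at most 0.0625 m and 0.188 rad, less where a joint would pass 70% of its speed; a pose out of reach is approached as far as the arm can. The fingers move at their own pace and stop on an object; squeeze is the grip in N (left out, the last holds). Time passes only in rows, so rows that do not move let the fingers close. The tool returns the time, the measured TCP pose, the force, the opening and the grip force at its end. only (a regular expression) keeps the lines of the reply that match it, lines (a string "A,B") keeps lines A to B, and quiet returns only ok. Shift and turn numbers lie between -1 and 1, and a call with a number outside is refused. Input that does not fit is refused with a message, and nothing moves.
- manip.get_obs(): the state, without advancing time (a new reading comes with each control period).
- cams.camera(name): name is "side" or "top" or "wrist"; returns the picture (400x640x3 uint8, blue, green, red); there is no depth.
- cams.calibration(name): a dict with "fx", "fy", "cx", "cy" (pixels), "k1" (the pictures are not rectified: a ray, as slopes to the right and down, at radius r is drawn at 1 + k1 r^2 times it, then the intrinsics apply), "world_from_camera" (4x4, takes a point from camera to world coordinates); the wrist camera has in their place "tool_from_camera" (4x4, takes a point from camera to tool coordinates, whose origin is the TCP and whose axes are the flange's). Camera axes: x right, y up, looking along -z (the intrinsics and any distortion apply to the point x, -y, -z); pixel columns grow to the right and rows downward; lengths in m; the calibration is good to about 2 mm. A picture is of the moment at which its call begins: read the wrist's pose just before it. calibration takes no time and is no camera call.
- job.hand_in(): hands the job in; it is judged then, once.
The state is a dict: "clock": time; "joint_pos": joint angles; "joint_velocities": joint speeds; "tau": joint torques, N m; "position": TCP position; "ee_rot": TCP orientation; "ft_force": force on the tool from outside, world axes, zero at the start; "torque": the same for the moment, N m; "grip_width": opening from 0.0 (shut) to 1.0 (fully open); "grasp_force": force on a finger pad.
Only numpy, scipy, OpenCV 4.12 (cv2) and the standard library are available. Lean on these libraries where they do the work, as an engineer would, in place of code of your own. Each camera call takes 0.05 s, during which the arm holds its last target. There are 200 camera calls.

## Working session

There is one attempt and no reset: what is moved stays moved. The work goes in short steps, Python scripts to look and compute and a tool call to move; the robot and the scene stay as the last step left them, time stands still between calls to the robot, and variables do not carry over. Pictures are saved under pics/ and viewed, at most 14 in all, crops included, and the job is handed in when it is done.

```bash
ls; mkdir -p pics; python3 - <<'E'
from workcell import manip, cams, job
import cv2,numpy as np
o=manip.get_obs();print({k:np.round(v,3).tolist() for k,v in o.items()}, manip.grasp_offset)
for n in("top","side","wrist"):
    cv2.imwrite(f"pics/{n}0.png",cams.camera(n)); c=cams.calibration(n); print(n,{k:np.round(v,3).tolist() for k,v in c.items()})
E
```

```text
pics
workcell.py
{'clock': 0.0, 'joint_pos': [1.232, 0.333, -0.065, 1.461, 0.022, 1.35, -0.089], 'joint_velocities': [-0.0, 0.001, -0.001, -0.0, -0.001, 0.001, -0.001], 'tau': [0.001, -62.545, 0.049, -39.159, 0.016, 0.01, 0.0], 'position': [0.194, -0.594, 0.23], 'ee_rot': [0.988, 0.157, -0.0, -0.001], 'ft_force': [-0.53, -0.217, -0.556], 'torque': [-0.021, -0.038, -0.006], 'grasp_force': 0.0, 'grip_width': 0.995} 0.0187
top {'fx': 364.015, 'fy': 364.015, 'cx': 316.548, 'cy': 201.645, 'k1': -0.075, 'world_from_camera': [[0.001, 0.993, -0.116, 0.417], [-1.0, -0.002, -0.03, 0.3], [-0.03, 0.116, 0.993, 0.874], [0.0, 0.0, 0.0, 1.0]]}
side {'fx': 414.224, 'fy': 414.224, 'cx': 327.006, 'cy': 206.482, 'k1': -0.044, 'world_from_camera': [[-1.0, 0.017, -0.027, 0.49], [-0.031, -0.669, 0.742, 0.959], [-0.005, 0.743, 0.669, 0.627], [0.0, 0.0, 0.0, 1.0]]}
wrist {'fx': 290.933, 'fy': 290.933, 'cx': 325.561, 'cy': 199.176, 'k1': -0.054, 'tool_from_camera': [[-0.001, 0.966, 0.26, 0.064], [1.0, 0.002, -0.001, 0.001], [-0.001, 0.26, -0.966, -0.143], [0.0, 0.0, 0.0, 1.0]]}
```

View pics/top0.png

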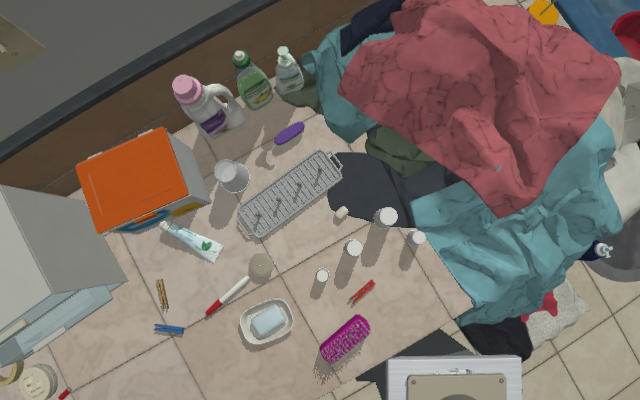

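View pics/side0.png

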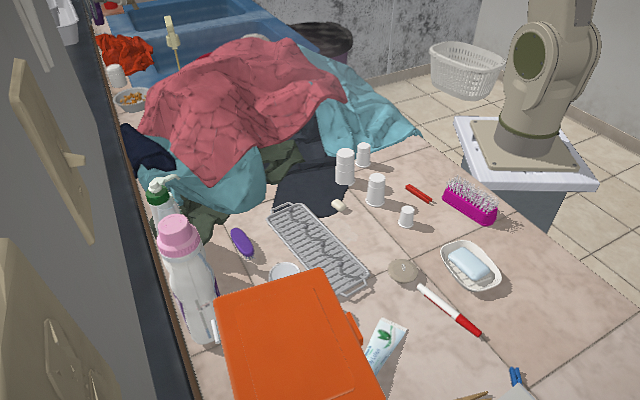

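Top view: white cups at about (388,217) for the largest, then (353,248), (418,237) and (322,275). The rack runs (255,220)–(325,170), the big cup is behind its left end at (232,176), and the brush is at (289,133). I'll zoom in next.

```bash
cat > h.py <<'E'
import cv2,numpy as np
from workcell import manip, cams, job
def K(c): return np.array([[c["fx"],0,c["cx"]],[0,c["fy"],c["cy"]],[0,0,1.]])
def T(n,o=None):
    c=cams.calibration(n)
    if n!="wrist": return np.array(c["world_from_camera"])
    from scipy.spatial.transform import Rotation as R
    W=np.eye(4);W[:3,:3]=R.from_quat(o["ee_rot"]).as_matrix();W[:3,3]=o["position"]
    return W@np.array(c["tool_from_camera"])
def rays(n,px,o=None):
    c=cams.calibration(n);p=np.array([[(u-c["cx"])/c["fx"],(v-c["cy"])/c["fy"]] for u,v in px])
    q=p.copy()
    for _ in range(10): q=p/(1+c["k1"]*(q**2).sum(1,keepdims=True))
    M=T(n,o);return M[:3,3],np.c_[q[:,0],-q[:,1],-np.ones(len(q))]@M[:3,:3].T
def plane(n,px,z,o=None):
    C,d=rays(n,np.atleast_2d(px),o);return C+d*((z-C[2])/d[:,2:3])
def tri(obs):  # list of (name,px,obs)
    A=np.zeros((3,3));b=np.zeros(3)
    for n,p,o in obs:
        C,d=rays(n,[p],o);d=d[0]/np.linalg.norm(d);P=np.eye(3)-np.outer(d,d);A+=P;b+=P@C
    return np.linalg.solve(A,b)
def proj(n,X,o=None):
    c=cams.calibration(n);M=np.linalg.inv(T(n,o));X=np.atleast_2d(X)@M[:3,:3].T+M[:3,3]
    q=np.c_[X[:,0],-X[:,1]]/-X[:,2:3];q=q*(1+c["k1"]*(q**2).sum(1,keepdims=True))
    return q*[c["fx"],c["fy"]]+[c["cx"],c["cy"]]
def crop(im,x0,y0,w,h,s,f): cv2.imwrite(f,cv2.resize(im[y0:y0+h,x0:x0+w],None,fx=s,fy=s,interpolation=cv2.INTER_CUBIC))
E
python3 - <<'E'
from h import *
t=cv2.imread("pics/top0.png");s=cv2.imread("pics/side0.png")
crop(t,205,110,240,180,3.3,"pics/topc.png");crop(s,220,120,220,190,3.1,"pics/sidec.png")
for n,im in(("top",t),("side",s)):
    hsv=cv2.cvtColor(im,cv2.COLOR_BGR2HSV)
    m=((hsv[...,2]>185)&(hsv[...,1]<35)).astype(np.uint8)
    k,l,st,ce=cv2.connectedComponentsWithStats(m)
    for i in range(1,k):
        if 25<st[i,4]<2000: print(n,st[i],ce[i].round(1))
E
```

```text
top [278  47  17  14  93] [284.5  52.2]
top [235  51   9   5  28] [238.9  52.9]
top [204  84  17   7  84] [212.5  86.8]
top [337 207  11   8  53] [342.2 210.5]
top [380 207  18  18 232] [388.2 215.8]
top [161 221   8   8  32] [164.4 224.7]
top [178 230  46  33 397] [205.5 245.1]
top [413 231  13  13 124] [418.9 237. ]
top [347 239  16  17 188] [354.5 247.3]
top [317 270  11  12  97] [322.1 275.4]
top [220 276  29  26 131] [234.2 287.7]
top [255 305  31  25 403] [269.2 317.7]
top [247 313  11  16  50] [250.2 319.1]
top [240 318  25  26 156] [249.2 335. ]
side [68  0  9 21 34] [72.  10.2]
side [58  8 13 19 83] [64.1 17. ]
side [430  47  59  24 162] [458.1  61.6]
side [475  48  31  21 245] [490.1  58.2]
side [106  64  13   7  52] [111.8  67. ]
side [416  82  20  11  85] [426.1  87.3]
side [494  85   9   6  29] [498.3  87.5]
side [390  86  33  17 203] [405.1  94.1]
side [435  92  26  14 125] [447.3  97.6]
side [488  95   9   7  33] [492.4  97.8]
side [397  96  49  28 547] [420.5 107.9]
side [462 101  20   9  88] [470.  104.7]
side [443 108   8   7  28] [447.  110.8]
side [428 121  12   5
[... 1010 characters left out ...]
ide [434 212  36  29 345] [450.9 225.2]
side [553 215  12  12  53] [557.5 221.2]
side [603 232  15   6  45] [611.  234.5]
side [624 232  13   6  30] [630.9 234.4]
side [575 239  17  12  62] [584.3 244.6]
side [ 440  240   62   51 1504] [471.7 264.3]
side [619 246  20   8  60] [628.9 249.3]
side [159 251  16  40 197] [168.9 271.4]
side [631 256   7   7  29] [634.1 258.6]
side [612 263  17  17  53] [619.7 270.7]
side [255 277  12   8  28] [260.8 281.2]
side [417 282  42  37 415] [436.8 298.3]
side [351 288  20  13  68] [360.4 294.2]
side [211 319   8  23  88] [214.2 330.1]
side [567 366  11  11  43] [571.9 370.9]
side [539 377  21  22 177] [550.6 387.8]
side [558 377  14  15  54] [563.9 383.3]
```

View pics/topc.png

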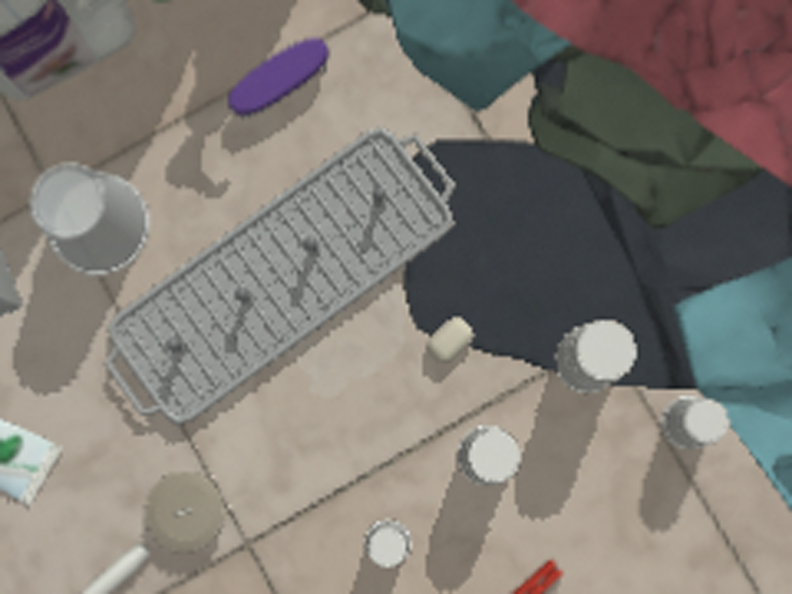

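View pics/sidec.png

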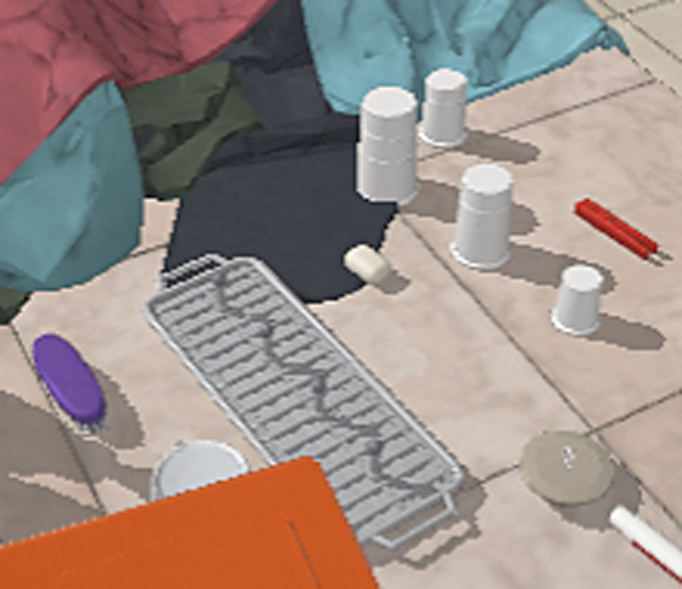

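Confirmed: in both views, the big cup stands behind the left rack end (ball tips in the top crop at (174,348), (242,297), (311,246), (379,198)). The brush is behind the right end. The cups are clear except that the small one sits next to cloth.

```bash
python3 - <<'E'
from h import *
np.set_printoptions(precision=4,suppress=True)
t=np.array([[174,348],[242,297],[311,246],[379,198]])/3.3+[205,110]
s=np.array([[374,447],[320,378],[268,325],[218,278]])/3.1+[220,120]
P=plane("top",t,.038);print("posts top",P[:,:2].tolist(),np.linalg.norm(np.diff(P,axis=0),axis=1))
print("posts side",plane("side",s,.038)[:,:2].tolist())
for a,b in zip(t,s): print(tri([("top",a,None),("side",b,None)]))
caps={"L":((388.2,216.2),(389,92),.082),"M":((353.5,247.8),(487,180),.068),"S":((417.5,237.),(446,82),.054),"T":((322.1,275.2),(581,279),.040)}
for k,(a,b,z) in caps.items():
    b=np.array([b[0],b[1]])/3.1+[220,120]
    print(k,plane("top",[a],z)[0],plane("side",[b],z)[0],tri([("top",a,None),("side",b,None)]))
print("big",plane("top",[np.array([68,203])/3.3+[205,110]],.088),"brush",plane("top",[np.array([279,77])/3.3+[205,110]],.022))
E
```

```text
posts top [[0.48235057278919524, 0.4615622721616347], [0.5183511003990612, 0.41395722295707954], [0.5545256749954766, 0.36548210591796926], [0.5887978105387439, 0.31744078874999565]] [0.0597 0.0605 0.059 ]
posts side [[0.4834318364256798, 0.4638991946768571], [0.5175749410495704, 0.40885639709524646], [0.5533080052857772, 0.3625350701625841], [0.5903878799237905, 0.31798871962786157]]
[0.483  0.462  0.0357]
[0.5176 0.4133 0.0428]
[0.5535 0.3653 0.0408]
[0.5897 0.3174 0.0373]
L [0.4769 0.1677 0.082 ] [0.475  0.1571 0.082 ] [0.4757 0.1692 0.0903]
M [0.4086 0.2428 0.068 ] [0.4059 0.244  0.068 ] [0.4072 0.243  0.0673]
S [0.4322 0.0982 0.054 ] [0.4289 0.1008 0.054 ] [0.4304 0.098  0.0523]
T [0.3466 0.3122 0.04  ] [0.3445 0.315  0.04  ] [0.3452 0.3125 0.0377]
big [[0.5764 0.5262 0.088 ]] brush [[0.6831 0.3913 0.022 ]]
```

```bash
cat >> h.py <<'E'
from scipy.spatial.transform import Rotation as R
POST={"L":(.4826,.4618),"M":(.5182,.4137),"S":(.5540,.3656),"T":(.5894,.3174)}
YAW=np.arctan2(.592,.806)   # closing line, across the tray
def delta(p,yaw=YAW):
    o=manip.get_obs();W=R.from_quat(o["ee_rot"]);c,s=np.cos(yaw),np.sin(yaw)
    G=R.from_matrix(np.array([[-s,c,0],[c,s,0],[0,0,-1]]))
    print("rot",(W.inv()*G).as_rotvec().round(3),"d",W.inv().apply(np.array(p)-o["position"]).round(4))
E
python3 -c "
from h import *
delta((.36,-.25,.38));delta((.475,.168,.25))"
```

```text
rot [-1.000e-03 -1.000e-03 -1.888e+00] d [ 0.2645 -0.2754 -0.149 ]
rot [-1.000e-03 -1.000e-03 -1.888e+00] d [ 0.5037 -0.6369 -0.0186]
```

Units first: shifts go in shares of 0.8 m and turns go in shares of 2 pi rad. So -0.637 m / 0.8 = -0.7963, 0.504 m / 0.8 = 0.63, -1.888 rad / 6.2832 = -0.3005.

step_hand --ticks '[[[0,0,-0.1432],[0.325,-0.3375,-0.1863],1],[[0,0,-0.1432],[0.325,-0.3375,-0.1863],1],[[0,0,-0.1432],[0.325,-0.3375,-0.1863],1],[[0,0,-0.1432],[0.325,-0.3375,-0.1863],1],[[0,0,-0.1432],[0.325,-0.3375,-0.1863],1],[[0,0,-0.1432],[0.325,-0.3375,-0.1863],1],[[0,0,-0.1432],[0.325,-0.3375,-0.1863],1],[[0,0,-0.3005],[0.63,-0.7963,-0.025],0.75],[[0,0,-0.3005],[0.63,-0.7963,-0.025],0.75],[[0,0,-0.3005],[0.63,-0.7963,-0.025],0.75],[[0,0,-0.3005],[0.63,-0.7963,-0.025],0.75],[[0,0,-0.3005],[0.63,-0.7963,-0.025],0.75],[[0,0,-0.3005],[0.63,-0.7963,-0.025],0.75],[[0,0,-0.3005],[0.63,-0.7963,-0.025],0.75],[[0,0,-0.3005],[0.63,-0.7963,-0.025],0.75],[[0,0,-0.3005],[0.63,-0.7963,-0.025],0.75],[[0,0,-0.3005],[0.63,-0.7963,-0.025],0.75],[[0,0,-0.3005],[0.63,-0.7963,-0.025],0.75]]' --squeeze 20

```text
clock: 2.4
position: [0.4756, 0.1666, 0.2517]
ee_rot: [0.453, 0.892, -0.0, 0.001]
ft_force: [0.3, 0.7, 0.1]
grip_width: 0.749
grasp_force: 0.0
```

```bash
python3 - <<'E'
from h import *
o=manip.get_obs();im=cams.camera("wrist");cv2.imwrite("pics/w1.png",im)
print(o["joint_pos"])
for k,p in {"L":(.4769,.1677,.082),"M":(.4086,.2428,.068),"S":(.4322,.0982,.054),"p1":(*POST["L"],.038)}.items(): print(k,proj("wrist",p,o).round(1))
delta((.477,.168,.03))
E
```

```text
[ 0.45307855  0.14134249 -0.94606732  1.70489102  0.11844772  1.35486194
  0.11728838]
L [[328.7 182.2]]
M [[318.5  86.3]]
S [[265.2 201.6]]
p1 [[491.  -34.6]]
rot [ 0.     0.001 -0.002] d [0.0004 0.0018 0.2217]
```

View pics/w1.png

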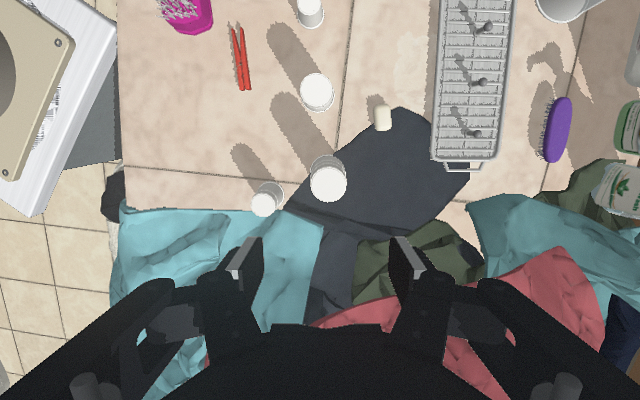

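Wrist view: L cap at (328,184), M at (317,91), S at (264,204). Three post balls at about (486,27), (482,83) and (476,134). All are close to prediction, so I'll refine with this view.

```bash
cat >> h.py <<'E'
def caps(im,guess,r=16):  # bright neutral blob's fitted circle near guess
    g=im.min(2).astype(int);out=[]
    x,y=map(int,guess);b=g[max(y-r,0):y+r,max(x-r,0):x+r];m=(b>b.max()-22).astype(np.uint8)
    c=max(cv2.findContours(m,cv2.RETR_EXTERNAL,cv2.CHAIN_APPROX_NONE)[0],key=cv2.contourArea)
    (u,v),q=cv2.minEnclosingCircle(c);return np.array([u+max(x-r,0),v+max(y-r,0)]),q
E
python3 - <<'E'
from h import *
o=manip.get_obs();im=cv2.imread("pics/w1.png");tp=cv2.imread("pics/top0.png")
for k,g,t,z in(("L",(328,184),(388,216),.082),("M",(317,91),(353,248),.068),("S",(264,204),(418,237),.054),("T",(310,13),(322,275),.04)):
    a,q=caps(im,g,26 if k!="T" else 13);b,q2=caps(tp,t,13)
    print(k,a.round(1),round(q,1),plane("wrist",[a],z,o)[0,:2].round(4),b.round(1),round(q2,1),plane("top",[b],z)[0,:2].round(4))
print(plane("wrist",[(486,27),(482,83),(476,134)],.038,o)[:,:2].round(4))
E
```

```text
L [328.4 184.4] 17.8 [0.4781 0.1657] [388.3 215.6] 8.8 [0.4782 0.1674]
M [315.7  89.4] 16.6 [0.4081 0.2387] [357. 241.] 0.0 [0.4234 0.235 ]
S [262.8 205. ] 11.9 [0.4322 0.093 ] [418.9 236.9] 5.9 [0.4323 0.095 ]
T [309.    4.5] 11.1 [0.3476 0.3086] [322. 281.] 0.0 [0.3336 0.3125]
[[0.5202 0.4107]
 [0.5575 0.3627]
 [0.5919 0.3149]]
```

Scaled: 0.222 m / 0.8 = 0.2775, 0.002 m / 0.8 = 0.0025.

step_hand --ticks '[[[0,0,0],[-0.0013,0.0025,0.075],0.75],[[0,0,0],[-0.0013,0.0025,0.1375],0.75],[[0,0,0],[-0.0013,0.0025,0.2],0.75],[[0,0,0],[-0.0013,0.0025,0.25],0.75],[[0,0,0],[-0.0013,0.0025,0.2775],0.75],[[0,0,0],[-0.0013,0.0025,0.2775],0.75],[[0,0,0],[-0.0013,0.0025,0.2775],0.75],[[0,0,0],[-0.0013,0.0025,0.2775],0],[[0,0,0],[-0.0013,0.0025,0.2775],0],[[0,0,0],[-0.0013,0.0025,0.2775],0],[[0,0,0],[-0.0013,0.0025,0.2775],0],[[0,0,0],[-0.0013,0.0025,0.2775],0],[[0,0,0],[-0.0013,0.0025,0.2775],0]]' --squeeze 20

```text
clock: 4.08
position: [0.4785, 0.1683, 0.0308]
ee_rot: [0.452, 0.892, 0.0, 0.001]
ft_force: [-2.3, -1.6, 7.7]
grip_width: 0.53
grasp_force: 19.4
```

```bash
python3 - <<'E'
from h import *
cv2.imwrite("pics/w2.png",cams.camera("wrist"))
print(manip.get_obs()["joint_pos"])
delta((.478,.167,.15));delta((.4835,.4608,.165));
E
```

```text
[ 0.30816898  0.42599925 -0.84823344  1.93901896  0.39352971  0.9474941
 -0.09794205]
rot [ 0.001  0.002 -0.001] d [-0.0009 -0.0009 -0.1192]
rot [ 0.001  0.002 -0.001] d [ 0.2327  0.1772 -0.1344]
```

View pics/w2.png

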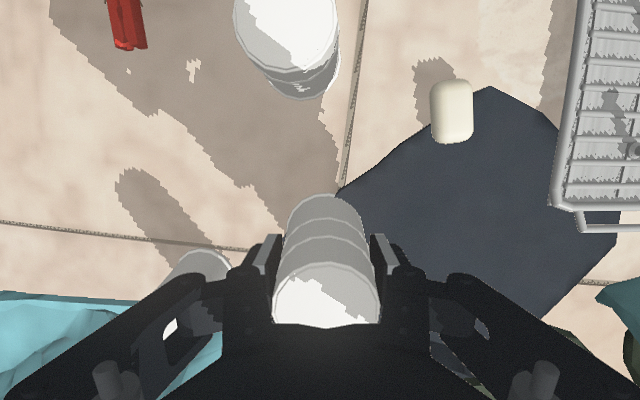

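Scaled: 0.233 m / 0.8 = 0.2913, 0.15 m / 0.8 = 0.1875.

step_hand --ticks '[[[0,0,0],[0,0,-0.075],0],[[0,0,0],[0,0,-0.15],0],[[0,0,0],[0.05,0.0375,-0.1675],0],[[0,0,0],[0.1,0.075,-0.1675],0],[[0,0,0],[0.15,0.1125,-0.1675],0],[[0,0,0],[0.2,0.15,-0.1675],0],[[0,0,0],[0.25,0.1875,-0.1675],0],[[0,0,0],[0.2813,0.2125,-0.1675],0],[[0,0,0],[0.2913,0.2213,-0.1675],0],[[0,0,0],[0.2913,0.2213,-0.1675],0],[[0,0,0],[0.2913,0.2213,-0.1675],0]]'

```text
clock: 5.5
position: [0.4833, 0.4594, 0.1635]
ee_rot: [0.453, 0.892, -0.0, 0.0]
ft_force: [1.8, -0.6, 0.4]
grip_width: 0.533
grasp_force: 21.4
```

```bash
python3 - <<'E'
from h import *
im=cams.camera("wrist");t=cams.camera("top");cv2.imwrite("pics/w3.png",im);cv2.imwrite("pics/t3.png",t)
a=cv2.resize(im[0:400,100:640],(540,400));b=cv2.resize(t[110:280,205:445],(567,400))
cv2.imwrite("pics/v3.png",np.vstack([cv2.resize(im[:,140:],(500,400))[:,:],b[:200,:500]]))
print(manip.get_obs()["joint_pos"])
delta((.4835,.4608,.042))
E
```

```text
[-0.23020686  0.62290801 -0.88893934  1.38902858  0.48323593  1.35455637
 -0.49681313]
rot [ 0.     0.001 -0.002] d [0.001  0.0009 0.1215]
```

View pics/v3.png

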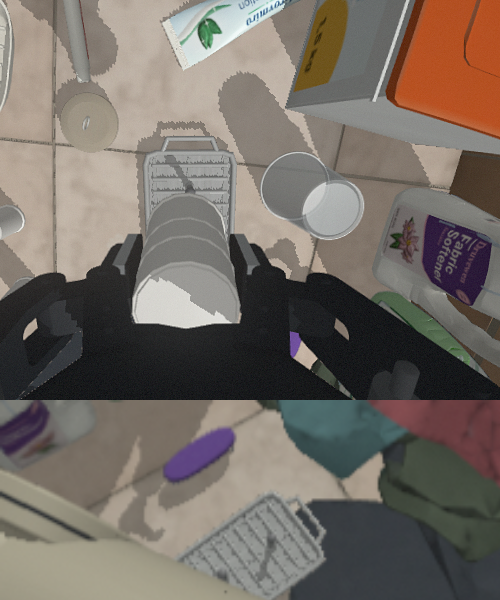

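Cup L is centred over the tray's post-1 end, and the big cup at (310,195) is clear of the right finger. I'll lower it now.

Scaled: 0.121 m / 0.8 = 0.1513, 0.116 m / 0.8 = 0.145.

step_hand --ticks '[[[0,0,0],[0.0013,0.0013,0.05],0],[[0,0,0],[0.0013,0.0013,0.1],0],[[0,0,0],[0.0013,0.0013,0.125],0],[[0,0,0],[0.0013,0.0013,0.1375],0],[[0,0,0],[0.0013,0.0013,0.145],0],[[0,0,0],[0.0013,0.0013,0.1513],0],[[0,0,0],[0.0013,0.0013,0.1513],0],[[0,0,0],[0.0013,0.0013,0.1513],0]]'

```text
clock: 6.6
position: [0.4829, 0.4628, 0.043]
ee_rot: [0.452, 0.892, 0.001, 0.0]
ft_force: [0.8, -0.9, 1.3]
grip_width: 0.53
grasp_force: 21.7
```

Scaled: -0.15 m / 0.8 = -0.1875, -0.11 m / 0.8 = -0.1375.

step_hand --ticks '[[[0,0,0],[0,0,0],0.7],[[0,0,0],[0,0,0],0.7],[[0,0,0],[0,0,0],0.7],[[0,0,0],[0,0,-0.0625],0.7],[[0,0,0],[0,0,-0.1375],0.7],[[0,0,0],[0,0,-0.1875],0.7]]'

```text
clock: 7.35
position: [0.4828, 0.4628, 0.1953]
ee_rot: [0.452, 0.892, 0.001, 0.0]
ft_force: [-0.2, -0.5, -1.0]
grip_width: 0.703
grasp_force: 0.0
```

```bash
python3 - <<'E'
from h import *
delta((.4083,.2408,.17))
E
```

```text
rot [ 0.002 -0.    -0.   ] d [-0.1349 -0.1915  0.0248]
```

Scaled: -0.191 m / 0.8 = -0.2388, -0.144 m / 0.8 = -0.18.

step_hand --ticks '[[[0,0,0],[-0.0425,-0.06,0],0.7],[[0,0,0],[-0.085,-0.12,0],0.7],[[0,0,0],[-0.125,-0.18,0.0125],0.7],[[0,0,0],[-0.1688,-0.2388,0.0125],0.7],[[0,0,0],[-0.1688,-0.2388,0.0125],0.7],[[0,0,0],[-0.1688,-0.2388,0.0125],0.7]]'

```text
clock: 8.1
position: [0.4089, 0.2405, 0.1827]
ee_rot: [0.452, 0.892, 0.0, 0.001]
ft_force: [-1.1, 0.4, 0.1]
grip_width: 0.696
grasp_force: 0.0
```

```bash
python3 - <<'E'
from h import *
o=manip.get_obs();im=cams.camera("wrist");t=cams.camera("top");cv2.imwrite("pics/w4.png",im)
print(proj("wrist",[(.4083,.2408,.068),(*POST["L"],.094)],o),proj("top",[(*POST["L"],.094)]))
cv2.imwrite("pics/v4.png",np.vstack([im[:,60:560],cv2.resize(t[110:280,205:445],(282,200))[:, :].copy() if 0 else np.pad(cv2.resize(t[110:280,205:445],(282,200)),((0,0),(0,218),(0,0)))]))
delta((.4083,.2408,.022))
E
```

```text
[[326.97468023 193.97683257]
 [578.50763693  30.29453176]] [[252.72006082 213.31766044]]
rot [ 0.001 -0.001  0.002] d [-0.001  -0.0009  0.1605]
```

View pics/v4.png

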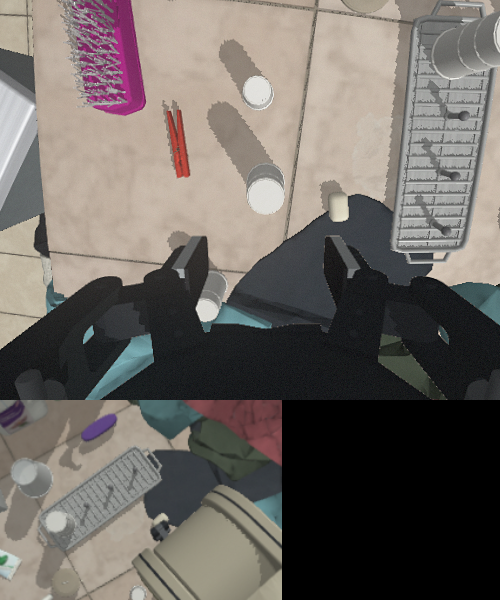

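L now stands on the rack over post 1. M's cap is at (325,196) against a predicted (327,194), and the remaining balls are at (524,116), (514,175) and (507,232).

Scaled: 0.16 m / 0.8 = 0.2, 0.14 m / 0.8 = 0.175.

```bash
python3 - <<'E'
from h import *
o=manip.get_obs();print(plane("wrist",[(524,116),(514,175),(507,232)],.038,o)[:,:2].round(4))
im=cv2.imread("pics/w4.png")
for g,z,r in(((325,196),.068,26),((317,93),.04,24)): a,q=caps(im,g,r);print(a,q,plane("wrist",[a],z,o)[0].round(4))
E
```

```text
[[0.5208 0.4142]
 [0.5546 0.3663]
 [0.5938 0.3177]]
[325.83333397 195.5       ] 18.981082916259766 [0.4077 0.2406 0.068 ]
[317.98230171  89.19911575] 12.696873664855957 [0.3456 0.3127 0.04  ]
```

step_hand --ticks '[[[0,0,0],[-0.0013,-0.0013,0.0625],0.7],[[0,0,0],[-0.0013,-0.0013,0.125],0.7],[[0,0,0],[-0.0013,-0.0013,0.175],0.7],[[0,0,0],[-0.0013,-0.0013,0.2],0.7],[[0,0,0],[-0.0013,-0.0013,0.2],0.7],[[0,0,0],[-0.0013,-0.0013,0.2],0.7],[[0,0,0],[-0.0013,-0.0013,0.2],0],[[0,0,0],[-0.0013,-0.0013,0.2],0],[[0,0,0],[-0.0013,-0.0013,0.2],0],[[0,0,0],[-0.0013,-0.0013,0.2],0],[[0,0,0],[-0.0013,-0.0013,0.2],0],[[0,0,0],[-0.0013,-0.0013,0.2],0]]' --squeeze 20

```text
clock: 9.7
position: [0.4091, 0.2396, 0.0235]
ee_rot: [0.452, 0.892, 0.001, 0.001]
ft_force: [-1.5, 0.2, 4.5]
grip_width: 0.459
grasp_force: 19.6
```

```bash
python3 -c "
from h import *
delta((.519,.4123,.16))"
```

```text
rot [ 0.002  0.001 -0.001] d [ 0.0742  0.191  -0.1362]
```

Scaled: 0.191 m / 0.8 = 0.2388, 0.18 m / 0.8 = 0.225.

step_hand --ticks '[[[0,0,0],[0,0,-0.075],0],[[0,0,0],[0,0,-0.15],0],[[0,0,0],[0.025,0.0625,-0.17],0],[[0,0,0],[0.05,0.125,-0.17],0],[[0,0,0],[0.075,0.1875,-0.17],0],[[0,0,0],[0.0925,0.225,-0.17],0],[[0,0,0],[0.0925,0.2388,-0.17],0],[[0,0,0],[0.0925,0.2388,-0.17],0],[[0,0,0],[0.0925,0.2388,-0.17],0]]'

```text
clock: 10.82
position: [0.5186, 0.4106, 0.1586]
ee_rot: [0.452, 0.892, -0.0, 0.0]
ft_force: [-0.0, 0.2, -0.8]
grip_width: 0.453
grasp_force: 20.9
```

```bash
python3 -c "
from h import *
cv2.imwrite('pics/w5.png',cams.camera('wrist'))
delta((.519,.4128,.036))"
```

```text
rot [ 0.     0.001 -0.001] d [0.0017 0.0016 0.1227]
```

View pics/w5.png

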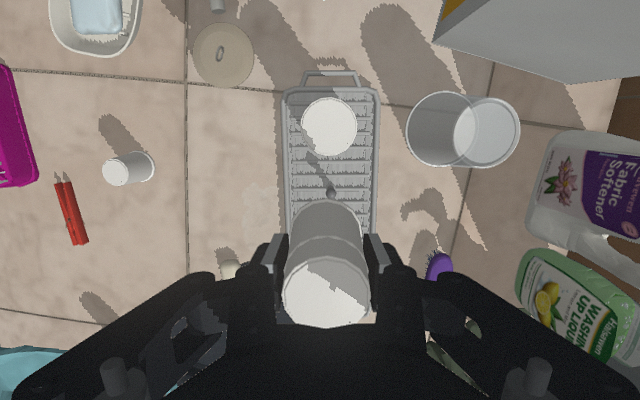

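L is upright on the rack at (328,127). The ball of the post under M shows at (331,190), so I'll check that position before lowering.

```bash
python3 -c "
from h import *
o=manip.get_obs();print(plane('wrist',[(331,190)],.038,o),proj('wrist',[(.519,.4128,.038)],o),plane('wrist',[(328,127)],.094,o))"
```

```text
[[0.51963331 0.41489654 0.038     ]] [[329.11722433 191.37830953]] [[0.48267343 0.45993462 0.094     ]]
```

Scaled: 0.122 m / 0.8 = 0.1525, 0.002 m / 0.8 = 0.0025.

step_hand --ticks '[[[0,0,0],[0.0025,0.0025,0.0625],0],[[0,0,0],[0.0025,0.0025,0.1],0],[[0,0,0],[0.0025,0.0025,0.125],0],[[0,0,0],[0.0025,0.0025,0.1375],0],[[0,0,0],[0.0025,0.0025,0.1463],0],[[0,0,0],[0.0025,0.0025,0.1525],0],[[0,0,0],[0.0025,0.0025,0.1525],0],[[0,0,0],[0.0025,0.0025,0.1525],0]]'

```text
clock: 11.88
position: [0.5191, 0.4147, 0.0368]
ee_rot: [0.452, 0.892, 0.0, 0.0]
ft_force: [-0.2, -0.6, -0.1]
grip_width: 0.46
grasp_force: 20.9
```

Scaled: -0.15 m / 0.8 = -0.1875, -0.11 m / 0.8 = -0.1375.

step_hand --ticks '[[[0,0,0],[0,0,0.0013],0],[[0,0,0],[0,0,0.0013],0],[[0,0,0],[0,0,0.0013],0.65],[[0,0,0],[0,0,0.0013],0.65],[[0,0,0],[0,0,0.0013],0.65],[[0,0,0],[0,0,-0.0625],0.65],[[0,0,0],[0,0,-0.1375],0.65],[[0,0,0],[0,0,-0.1875],0.65]]'

```text
clock: 12.88
position: [0.5191, 0.4151, 0.1893]
ee_rot: [0.452, 0.892, 0.001, 0.0]
ft_force: [-0.5, 0.3, -0.2]
grip_width: 0.652
grasp_force: 0.0
```

```bash
python3 -c "
from h import *
delta((.432,.0955,.19))"
```

```text
rot [ 0.002 -0.    -0.   ] d [-0.2061 -0.2593 -0.0013]
```

Scaled: -0.259 m / 0.8 = -0.3238, -0.24 m / 0.8 = -0.3.

step_hand --ticks '[[[0,0,0],[-0.0475,-0.06,0],0.65],[[0,0,0],[-0.095,-0.12,0],0.65],[[0,0,0],[-0.1425,-0.18,0],0.65],[[0,0,0],[-0.19,-0.2375,0],0.65],[[0,0,0],[-0.2375,-0.3,0],0.65],[[0,0,0],[-0.2575,-0.3238,0],0.65],[[0,0,0],[-0.2575,-0.3238,0],0.65],[[0,0,0],[-0.2575,-0.3238,0],0.65]]'

```text
clock: 13.88
position: [0.4322, 0.0961, 0.1865]
ee_rot: [0.451, 0.892, 0.0, 0.0]
ft_force: [-0.5, 0.1, -0.1]
grip_width: 0.649
grasp_force: 0.0
```

```bash
python3 - <<'E'
from h import *
o=manip.get_obs();im=cams.camera("wrist");cv2.imwrite("pics/w6.png",im)
g=proj("wrist",[(.432,.0955,.054)],o)[0];a,q=caps(im,g,26);print(g,a,q,plane("wrist",[a],.054,o)[0].round(4),o["joint_pos"])
delta((.432,.0955,.012))
E
```

```text
[326.7511295  190.56814676] [325.70618629 192.40721703] 15.668854713439941 [0.4323 0.0934 0.054 ] [ 0.76297636  0.01385509 -1.06712111  1.93329397  0.01320359  1.2009853
  0.32504019]
rot [ 0.001 -0.     0.001] d [-0.0008 -0.0008  0.1744]
```

View pics/w6.png

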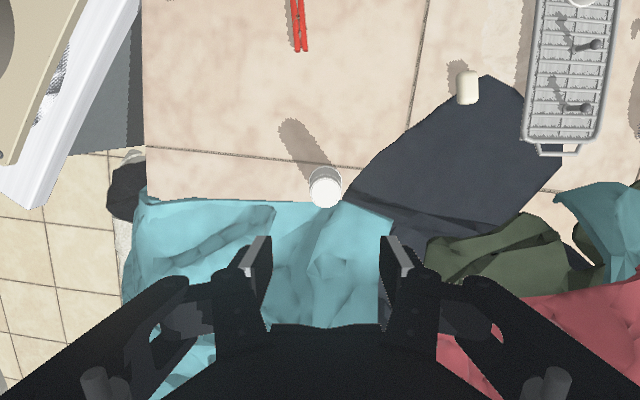

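S cap is at (326,192), with teal cloth right behind it (edge near row 200). I need the cloth height before descending, so I'll triangulate matches between the two wrist views.

```bash
python3 - <<'E'
from h import *
o=manip.get_obs();o1={"position":[.4756,.1666,.2517],"ee_rot":[.453,.892,0,.001]}
a=cv2.imread("pics/w1.png",0);b=cv2.imread("pics/w6.png",0)
s=cv2.SIFT_create(contrastThreshold=.01);ka,da=s.detectAndCompute(a,None);kb,db=s.detectAndCompute(b,None)
G=R.from_quat(o["ee_rot"]).inv()
for m,n in cv2.BFMatcher().knnMatch(da,db,k=2):
    if m.distance>.85*n.distance: continue
    p,q=ka[m.queryIdx].pt,kb[m.trainIdx].pt
    if not(150<q[0]<480 and 150<q[1]<330): continue
    X=tri([("wrist",p,o1),("wrist",q,o)])
    if max(np.linalg.norm(proj("wrist",X,o1)-p),np.linalg.norm(proj("wrist",X,o)-q))<2.5 and -.02<X[2]<.2:
        print(np.round(q,0),"rel S in tool x,y (mm)",(G.apply(X-[.432,.0945,0])[:2]*1000).round(),"z",(X[2]*1000).round())
print(proj("wrist",[(.432,.0945,0)],o))
E
```

```text
[150. 193.] rel S in tool x,y (mm) [ -12. -205.] z 7.0
[150. 193.] rel S in tool x,y (mm) [ -12. -205.] z 7.0
[160. 180.] rel S in tool x,y (mm) [   1. -198.] z -6.0
[164. 158.] rel S in tool x,y (mm) [  27. -186.] z 0.0
[169. 263.] rel S in tool x,y (mm) [ -78. -166.] z 56.0
[179. 200.] rel S in tool x,y (mm) [ -19. -168.] z 15.0
[179. 200.] rel S in tool x,y (mm) [ -19. -168.] z 15.0
[180. 260.] rel S in tool x,y (mm) [ -91. -174.] z 19.0
[186. 199.] rel S in tool x,y (mm) [ -23. -168.] z -2.0
[186. 199.] rel S in tool x,y (mm) [ -23. -168.] z -2.0
[192. 212.] rel S in tool x,y (mm) [ -35. -155.] z 11.0
[194. 170.] rel S in tool x,y (mm) [  13. -152.] z 3.0
[194. 170.] rel S in tool x,y (mm) [  13. -152.] z 3.0
[206. 199.] rel S in tool x,y (mm) [   4. -104.] z 88.0
[197. 230.] rel S in tool x,y (mm) [ -56. -151.] z 14.0
[199. 252.] rel S in tool x,y (mm) [ -76. -145.] z 29.0
[202. 240.] rel S in tool x,y (mm) [ -54. -129.] z 50.0
[220. 241.] rel S in tool x,y (mm) [ -64. -120.] z 26.0
[220. 241.] rel S in tool x,y (mm) [ -66. -122.] z 21.0
[224. 226.] rel S in tool x,y (mm) [ -49.
[... 252 characters left out ...]
in tool x,y (mm) [ 28. -40.] z 3.0
[295. 164.] rel S in tool x,y (mm) [ 20. -34.] z 8.0
[302. 223.] rel S in tool x,y (mm) [-53. -30.] z -5.0
[313. 164.] rel S in tool x,y (mm) [ 20. -14.] z 3.0
[330. 215.] rel S in tool x,y (mm) [-33.   5.] z 28.0
[332. 152.] rel S in tool x,y (mm) [33.  7.] z 1.0
[345. 261.] rel S in tool x,y (mm) [-79.  20.] z 44.0
[344. 257.] rel S in tool x,y (mm) [-76.  20.] z 41.0
[353. 261.] rel S in tool x,y (mm) [-81.  29.] z 41.0
[358. 172.] rel S in tool x,y (mm) [10. 37.] z 0.0
[364. 189.] rel S in tool x,y (mm) [-9. 43.] z 7.0
[367. 204.] rel S in tool x,y (mm) [-28.  48.] z 5.0
[429. 241.] rel S in tool x,y (mm) [-72. 123.] z 10.0
[[325.94452484 180.88277744]]
```

Near S the cloth is under 45 mm high and starts about 25 mm behind the cup axis, so a straight descent clears it.

Scaled: 0.172 m / 0.8 = 0.215, -0.001 m / 0.8 = -0.0013.

step_hand --ticks '[[[0,0,0],[-0.0025,-0.0013,0.0625],0.65],[[0,0,0],[-0.0025,-0.0013,0.125],0.65],[[0,0,0],[-0.0025,-0.0013,0.175],0.65],[[0,0,0],[-0.0025,-0.0013,0.2],0.65],[[0,0,0],[-0.0025,-0.0013,0.215],0.65],[[0,0,0],[-0.0025,-0.0013,0.215],0.65],[[0,0,0],[-0.0025,-0.0013,0.215],0.65],[[0,0,0],[-0.0025,-0.0013,0.215],0],[[0,0,0],[-0.0025,-0.0013,0.215],0],[[0,0,0],[-0.0025,-0.0013,0.215],0],[[0,0,0],[-0.0025,-0.0013,0.215],0],[[0,0,0],[-0.0025,-0.0013,0.215],0],[[0,0,0],[-0.0025,-0.0013,0.215],0]]' --squeeze 20

```text
clock: 15.55
position: [0.4331, 0.093, 0.0152]
ee_rot: [0.452, 0.892, 0.0, 0.001]
ft_force: [-2.3, 0.2, 6.5]
grip_width: 0.404
grasp_force: 19.4
```

```bash
python3 -c "
from h import *
delta((.5545,.3645,.15))"
```

```text
rot [ 0.001  0.001 -0.001] d [ 0.1471  0.2586 -0.1347]
```

Units first: shifts go in shares of 0.8 m and turns go in shares of 2 pi rad. So 0.259 m / 0.8 = 0.3238, 0.05 m / 0.8 = 0.0625.

step_hand --ticks '[[[0,0,0],[0,0,-0.075],0],[[0,0,0],[0,0,-0.15],0],[[0,0,0],[0.0313,0.0625,-0.1688],0],[[0,0,0],[0.0625,0.125,-0.1688],0],[[0,0,0],[0.0938,0.1875,-0.1688],0],[[0,0,0],[0.125,0.25,-0.1688],0],[[0,0,0],[0.1625,0.3,-0.1688],0],[[0,0,0],[0.1838,0.3238,-0.1688],0],[[0,0,0],[0.1838,0.3238,-0.1688],0],[[0,0,0],[0.1838,0.3238,-0.1688],0]]'

```text
clock: 16.8
position: [0.5545, 0.3637, 0.1494]
ee_rot: [0.452, 0.892, -0.0, 0.0]
ft_force: [0.9, -0.0, -0.5]
grip_width: 0.404
grasp_force: 20.6
```

```bash
python3 -c "
from h import *
o=manip.get_obs();cv2.imwrite('pics/w7.png',cams.camera('wrist'))
print(proj('wrist',[(.519,.4137,.080),(.5545,.3655,.038)],o))
delta((.5545,.365,.0272))"
```

```text
[[329.04185779 126.55375934]
 [328.64994989 193.96582879]]
rot [-0.     0.001 -0.002] d [0.0016 0.0009 0.1222]
```

View pics/w7.png

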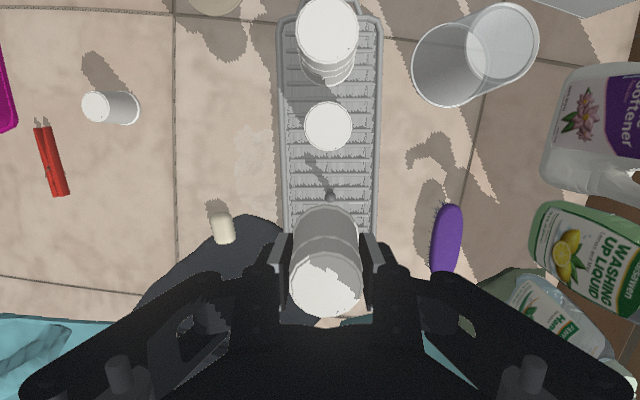

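L and M are seated: M's cap is at (329,126), exactly as predicted. The post-3 ball is at (330,195) against a predicted (329,194). Lowering S.

Scaled: 0.123 m / 0.8 = 0.1538, 0.117 m / 0.8 = 0.1463.

step_hand --ticks '[[[0,0,0],[0.0025,0.0013,0.0625],0],[[0,0,0],[0.0025,0.0013,0.1],0],[[0,0,0],[0.0025,0.0013,0.125],0],[[0,0,0],[0.0025,0.0013,0.1375],0],[[0,0,0],[0.0025,0.0013,0.1463],0],[[0,0,0],[0.0025,0.0013,0.1538],0],[[0,0,0],[0.0025,0.0013,0.1538],0],[[0,0,0],[0.0025,0.0013,0.1538],0],[[0,0,0],[0.0025,0.0013,0.1538],0.6],[[0,0,0],[0.0025,0.0013,0.1538],0.6],[[0,0,0],[0.0025,0.0013,0.1538],0.6],[[0,0,0],[0.0025,0.0013,0.0875],0.6],[[0,0,0],[0.0025,0.0013,0.0125],0.6],[[0,0,0],[0.0025,0.0013,-0.0375],0.6]]'

```text
clock: 18.6
position: [0.5541, 0.3675, 0.1822]
ee_rot: [0.452, 0.892, 0.001, 0.0]
ft_force: [0.8, 0.4, -0.6]
grip_width: 0.602
grasp_force: 0.0
```

```bash
python3 -c "
from h import *
delta((.3457,.3122,.17))"
```

```text
rot [ 0.002 -0.    -0.   ] d [ 0.0787 -0.2007  0.0118]
```

Scaled: -0.201 m / 0.8 = -0.2513, -0.2 m / 0.8 = -0.25.

step_hand --ticks '[[[0,0,0],[0.025,-0.0625,0],0.6],[[0,0,0],[0.05,-0.125,0],0.6],[[0,0,0],[0.075,-0.1875,0],0.6],[[0,0,0],[0.0988,-0.25,0.015],0.6],[[0,0,0],[0.0988,-0.2513,0.015],0.6],[[0,0,0],[0.0988,-0.2513,0.015],0.6]]'

```text
clock: 19.35
position: [0.3459, 0.3115, 0.1677]
ee_rot: [0.452, 0.892, 0.0, 0.001]
ft_force: [1.3, -0.3, 0.3]
grip_width: 0.594
grasp_force: 0.0
```

```bash
python3 - <<'E'
from h import *
o=manip.get_obs();im=cams.camera("wrist");cv2.imwrite("pics/w8.png",im)
g=proj("wrist",[(.3457,.3122,.04)],o)[0];a,q=caps(im,g,26);X=plane("wrist",[a],.04,o)[0];print(g,a,q,X.round(4),o["position"],o["joint_pos"])
delta((X[0],X[1],.006))
E
```

```text
[327.47922973 190.56801976] [326.77461052 193.17098427] 12.416754722595215 [0.3467 0.3097 0.04  ] [0.34589825 0.31150985 0.16769773] [ 0.34999831  0.18802907 -1.25504685  1.90305102  0.1944869   1.18541846
 -0.34122631]
rot [ 0.001 -0.    -0.001] d [-0.0021 -0.0011  0.1618]
```

View pics/w8.png

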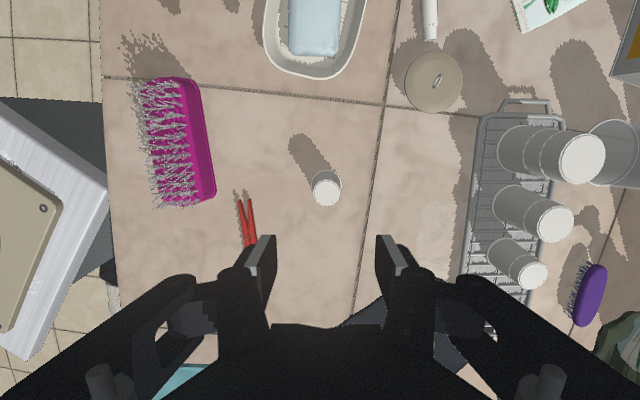

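Three cups are seated, in the order large, medium, small. T's cap is at (327,193), and the red clips at (245,220) are clear of the fingers.

Scaled: 0.162 m / 0.8 = 0.2025, -0.001 m / 0.8 = -0.0013.

step_hand --ticks '[[[0,0,0],[-0.0013,-0.0013,0.0625],0.6],[[0,0,0],[-0.0013,-0.0013,0.125],0.6],[[0,0,0],[-0.0013,-0.0013,0.175],0.6],[[0,0,0],[-0.0013,-0.0013,0.1938],0.6],[[0,0,0],[-0.0013,-0.0013,0.2025],0.6],[[0,0,0],[-0.0013,-0.0013,0.2025],0.6],[[0,0,0],[-0.0013,-0.0013,0.2025],0.6],[[0,0,0],[-0.0013,-0.0013,0.2025],0],[[0,0,0],[-0.0013,-0.0013,0.2025],0],[[0,0,0],[-0.0013,-0.0013,0.2025],0],[[0,0,0],[-0.0013,-0.0013,0.2025],0],[[0,0,0],[-0.0013,-0.0013,0.2025],0],[[0,0,0],[-0.0013,-0.0013,0.2025],0]]' --squeeze 20

```text
clock: 21.02
position: [0.3455, 0.3105, 0.0061]
ee_rot: [0.452, 0.892, 0.0, 0.001]
ft_force: [-2.2, -0.9, 7.6]
grip_width: 0.36
grasp_force: 19.4
```

```bash
python3 -c "
from h import *
print(manip.get_obs()['joint_pos'])
delta((.5905,.3165,.14))"
```

```text
[ 0.09509832  0.4665103  -1.04305384  2.05066103  0.5160056   0.91001843
 -0.59948804]
rot [ 0.001  0.001 -0.001] d [-0.1401  0.2013 -0.1335]
```

Scaled: 0.201 m / 0.8 = 0.2513, -0.14 m / 0.8 = -0.175.

step_hand --ticks '[[[0,0,0],[0,0,-0.075],0],[[0,0,0],[0,0,-0.15],0],[[0,0,0],[-0.0438,0.0625,-0.1675],0],[[0,0,0],[-0.0875,0.125,-0.1675],0],[[0,0,0],[-0.125,0.1875,-0.1675],0],[[0,0,0],[-0.1625,0.2313,-0.1675],0],[[0,0,0],[-0.175,0.2513,-0.1675],0],[[0,0,0],[-0.175,0.2513,-0.1675],0],[[0,0,0],[-0.175,0.2513,-0.1675],0]]'

```text
clock: 22.15
position: [0.5887, 0.3168, 0.1395]
ee_rot: [0.451, 0.892, 0.0, -0.0]
ft_force: [-0.2, -0.5, -0.3]
grip_width: 0.356
grasp_force: 20.4
```

```bash
python3 -c "
from h import *
o=manip.get_obs();cv2.imwrite('pics/w9.png',cams.camera('wrist'))
print(proj('wrist',[(.5545,.3657,.066),(.5905,.317,.038)],o))
delta((.5905,.3165,.0181))"
```

```text
[[329.73266299 128.91645101]
 [329.36096156 199.47040414]]
rot [0.    0.    0.001] d [-0.0012  0.0013  0.1216]
```

View pics/w9.png

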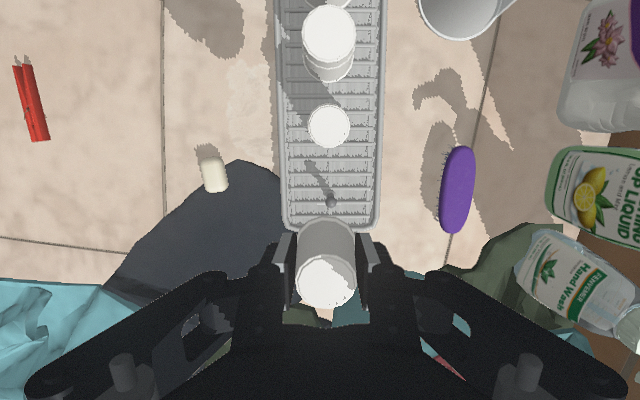

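S is seated at (329,126). The post-4 ball is at (331,201), within 2 px of prediction. Lowering T.

Scaled: -0.15 m / 0.8 = -0.1875, 0.1225 m / 0.8 = 0.1531.

step_hand --ticks '[[[0,0,0],[-0.0025,0.0013,0.0625],0],[[0,0,0],[-0.0025,0.0013,0.1],0],[[0,0,0],[-0.0025,0.0013,0.125],0],[[0,0,0],[-0.0025,0.0013,0.1375],0],[[0,0,0],[-0.0025,0.0013,0.1463],0],[[0,0,0],[-0.0025,0.0013,0.1531],0],[[0,0,0],[-0.0025,0.0013,0.1531],0],[[0,0,0],[-0.0025,0.0013,0.1531],0],[[0,0,0],[-0.0025,0.0013,0.1531],0.55],[[0,0,0],[-0.0025,0.0013,0.1531],0.55],[[0,0,0],[-0.0025,0.0013,0.1531],0.55],[[0,0,0],[-0.0025,0.0013,0.0875],0.55],[[0,0,0],[-0.0025,0.0013,0.0125],0.55],[[0,0,0],[-0.0025,0.0013,-0.075],0.55],[[0,0,0],[-0.0625,-0.0375,-0.125],0.55],[[0,0,0],[-0.0875,-0.1125,-0.125],0.55],[[0,0,0],[-0.0875,-0.1875,-0.125],0.55],[[0,0,0],[-0.0875,-0.1875,-0.125],0.55],[[0,0,0],[-0.0875,-0.1875,-0.125],0.55]]'

```text
clock: 24.58
position: [0.5106, 0.1708, 0.2398]
ee_rot: [0.452, 0.892, 0.0, 0.001]
ft_force: [-0.0, 0.4, 0.5]
grip_width: 0.554
grasp_force: 0.0
```

```bash
python3 - <<'E'
from h import *
o=manip.get_obs();im=cams.camera("wrist");s=cams.camera("side");t=cams.camera("top")
print(proj("wrist",[(*POST[k],z+.012) for k,z in zip("LMST",(.082,.068,.054,.04))],o).round(1))
v=np.zeros((600,800,3),np.uint8);v[:300,:480]=cv2.resize(im,(480,300))
c=cv2.resize(s[150:310,200:400],(375,300));v[300:,:375]=c;d=cv2.resize(t[110:260,200:400],(400,300));v[300:,390:790]=d
cv2.imwrite("pics/v10.png",v);cv2.imwrite("pics/w10.png",im)
E
```

```text
[[498.8 -94.4]
 [486.4 -14.9]
 [474.   55.4]
 [462.2 115.7]]
```

View pics/v10.png

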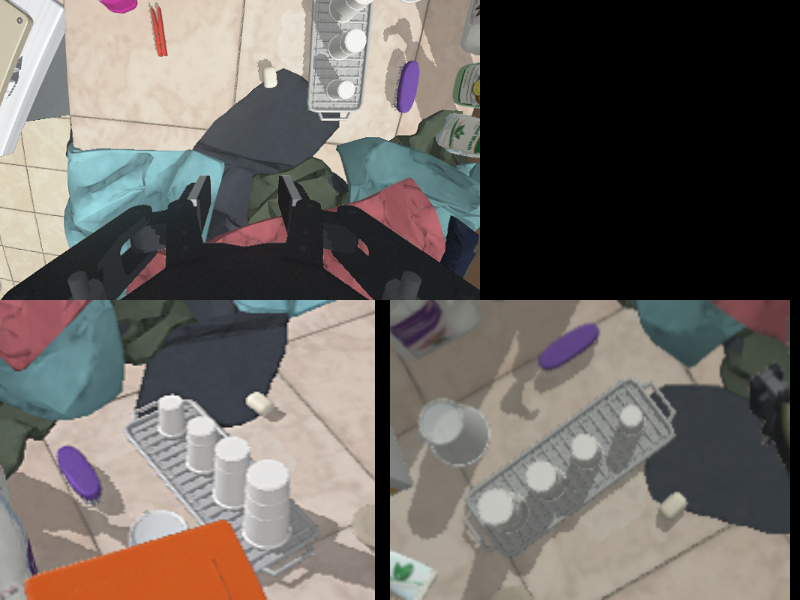

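All four cups stand in order on their posts, and the big cup and brush haven't moved. I'll do a quick numerical check against the posts.

```bash
python3 - <<'E'
from h import *
t=cams.camera("top")
for k,z in zip("LMST",(.082,.068,.054,.04)):
    g=proj("top",[(*POST[k],z+.012)])[0];a,q=caps(t,g,10);X=plane("top",[a],z+.012)[0,:2];print(k,g.round(1),a.round(1),round(q,1),((X-POST[k])*1000).round(1))
E
```

```text
L [252.7 213.3] [253. 212.] 10.0 [ 2.9 -0.6]
M [275.9 197.8] [275.2 197.5] 7.7 [0.6 1.6]
S [298.2 182.8] [297.3 183.3] 6.8 [-1.3  2.1]
T [319.7 168.5] [320.1 167.2] 5.2 [ 3.1 -0.9]
```

All cups are within about 3.5 mm of their posts, so I'm handing in.

```bash
python3 -c "
from workcell import manip, cams, job
print(job.hand_in())"
```

```text
the job is handed in; nothing more can be done
None
```

I set the four white cups mouth down on their posts, largest at the big cup's end through to smallest at the other, each about 3.5 mm or less from its post in the last top view; the big cup and brush were not touched, and I handed the job in at about 25 s with no verdict returned.

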